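Push the rolling board home into its corner stop

ROBOT

A 6-joint arm with a two-finger parallel gripper is mounted at the origin on the work surface. World frame = base frame: x ahead of the robot, y to its left, z up, the work surface at z = 0. Lengths are in mm, angles in rad, forces in N, time in s.
With the tool pointing down it reaches from about 350 to 775 mm from the base axis. Payload 7.3 kg.
Tool frame: the origin (TCP) lies at the very end of the fingers, on their centre line; the grasp point (between the pads) lies 19 mm behind it; z points along the fingers, y is the line along which they close (so a half turn about z gives the same grasp; the last joint's range is limited). The gripper opens to 92 mm and grips with 3 to 60 N. Pads are 19 mm wide; open, the fingers measure 130 mm over their backs; the gripper's body (75 mm by 190 mm) begins 47 mm behind the grasp point.
Start: joints at [-1.41, 0.342, 1.524, -0, 1.275, -0.146], TCP at [158.577, -500.498, 226.741] pointing down, gripper open.
Joint ranges: [-2.53, 2.53], [-0.77, 2.02], [0.04, 2.7], [-1, 4.14], [0.28, 2.66], [-3.11, 3.11]. Speed limits (rad/s): [2.57, 2.57, 3.14, 3.14, 3.14, 3.14].

INTERFACE

Orientations are given as [roll, pitch, yaw] about the fixed x, y, z axes, in that order (R = Rz(yaw) Ry(pitch) Rx(roll)).
In Python, from plant import * gives the robot as it stands.
- The arm moves only by the tool arm_command, never from a script. Its arguments are lists of equal length, an entry for each row: "gripper": the finger opening in mm, from 0 to 91.8; "dp": the shift along the tool's x, y, z in units of 25 mm (1.0 is 25 mm), a list of three; "twist": the turn about the tool's z in units of 5 degrees (1.0 is 5 degrees). A call has exactly 5 rows; each row shifts and turns the commanded pose from where the row before left it, along the tool's axes as they then stand; what a row does not reach is not made up. A row lasts 1/8 s, in which the tool goes at most 62.5 mm and 10.7 degrees, less where a joint would pass 70% of its speed; a pose out of reach is approached as far as the arm can. A call is refused whole if a number of a shift passes 1 or a number of a turn 1, either way. A call with a gripper value outside its range is refused whole. The fingers move at their own pace and stop on an object; the grip force is fixed at half the most. Time passes only in rows, so rows that do not move let the fingers close, or fill a call up. It gives the time, the measured TCP pose, the force, the opening and the grip force at its end, in the units of the state.
- get_obs(): the state, without advancing time (a new reading comes with each control period).
- capture(name): name is "side" or "top" or "wrist"; returns the picture (384x512x3 uint8, red, green, blue); there is no depth.
- get_calibration(name): a dict with "mtx" (3x3 intrinsics, pixels), "position" and "attitude" of the camera in the world; the wrist camera has in their place "mount" (4x4, takes a point from camera to tool coordinates, whose origin is the TCP and whose axes are the flange's). Camera axes: x right, y down, z forward; pixel columns grow to the right and rows downward; lengths in mm; the calibration is good to about 2 mm. A picture is of the moment at which its call begins: read the wrist's pose just before it. get_calibration takes no time and is no camera call.
- close_job(): hands the job in; it is judged then, once.
The state is a dict: "time": time; "joint_positions": joint angles; "dq": joint speeds; "tau": joint torques, N m; "tool_pos": TCP position; "tcp_rot": TCP orientation; "contact_force": force on the tool from outside, world axes, zero at the start; "moment": the same for the moment, N m; "grip_width": finger opening in mm; "finger_force": force on a finger pad.
Only numpy, scipy, OpenCV 4.12 (cv2) and the standard library are available. Lean on these libraries where they do the work, as an engineer would, in place of code of your own. Each camera call takes 0.05 s, during which the arm holds its last target. There are 200 camera calls.

TASK

Push the square teak rolling board along the worktop until it is fully home in the L-shaped steel corner stop, with one edge flush along each of the stop's two arms and the pastry brush still lying on the board. Only push it with the fingers: do not grip or lift the board or the brush, and leave everything else on the worktop where it is. Finish with the hand clear of everything.

Things in the scene. Friction and masses are not known exactly. Their poses are not given: they have to be found in the camera images.
- board: loose square teak rolling board, 200 x 200 mm and 22 mm thick, 0.4 to 0.75 kg, lying flat (sliding it takes about 3 to 12 N); origin at the centre of its underside, x and y parallel to its edges, z up. It starts with its origin 30 to 55 mm short of home along both arms, turned up to 0.25 rad from square with it (x axes roughly alike)
- stop: L-shaped corner stop of steel bar, 16 mm wide, 14 mm high, fixed to the worktop. Origin on the worktop where the board's origin lies when home, with x axes parallel. Inner faces of its arms: plane x = +100 mm (from y = -70 to +116) and plane y = +100 mm (from x = -70 to +116); they meet at the corner (+100, +100). The -x and -y sides are open: the board goes home towards +x and +y. z up
- brush: loose red silicone pastry brush with a white handle, 160 mm long, up to 36 mm wide and 12 mm thick, lying flat on the board and riding along by friction; origin at its middle on its underside, x along it towards the head
- turner: bystander: flat stainless steel tava turner, 250 mm long, 75 mm wide blade, 4 mm thick, lying just outside the stop's +y arm; origin on its underside near the middle, x towards the blade
- katori: bystander: small steel bowl, 84 mm across and 35 mm high, standing outside the stop's +x arm; origin under its centre
- plate: bystander: lower of two stacked enamel plates, this one blue, 200 mm across, 20 mm high, away from the stop; origin under its centre
- plate_top: bystander: upper enamel plate, white, 170 mm across, 18 mm high, lying in the lower one; origin under its centre
- tiffin: bystander: three-tier steel tiffin carrier, 114 mm across (132 mm over its side clips) and 176 mm high with its handle, standing away from the stop; origin under its centre
- jar: bystander: glass jar with a steel cap, 72 mm across and 110 mm high, standing away from the stop; origin under its centre
Not all that is in view belongs to the job. There is more than one size of the brush; the one meant has the size given above.

How it is judged (in metres and radians):
At the end, for the whole second after the job is handed in: The board lies flat, at rest and home in the corner stop: within 3 mm of its seat along both arms and within 0.03 rad of square. The brush lies on the board with its middle within 60 mm of the board's, and no other thing has moved more than 20 mm (x of board in the frame of stop between -0.003 and 0.003 m and y of board in the frame of stop between -0.003 and 0.003 m and angle between the x axis of board and the x axis of stop, either way round below 0.03 rad and height (world z) of board below 0.003 m and angle between board's own z axis and vertical below 0.02 rad and linear speed of board below 0.01 m/s and horizontal distance between brush and board below 0.06 m and z of brush in the frame of board between 0.018 and 0.028 m and distance of each of turner, katori, plate, plate_top, tiffin, jar from where it was at the start of the episode below 0.02 m); the robot touches nothing.
It fails at once if the board is lifted (more than 8 mm) or tipped (more than 0.1 rad) (height (world z) of board above 0.008 m or angle between board's own z axis and vertical above 0.1 rad).
It fails at once if the brush is lifted off the board (more than 12 mm) or falls from it (z of brush in the frame of board above 0.034 m or z of brush in the frame of board below 0.01 m).
It fails at once if another thing on the worktop is moved more than 20 mm (distance of any of turner, katori, plate, plate_top, tiffin, jar from where it was at the start of the episode above 0.02 m).
It also fails if it takes over 64 s, if anything falls off the work surface, if the arm or the gripper's body presses on something with over 40 N, if the wrist force passes 120 N, or if a joint passes its speed limit or range.

## Working session

There is one attempt and no reset: what is moved stays moved. The work goes in short steps, Python scripts to look and compute and a tool call to move; the robot and the scene stay as the last step left them, time stands still between calls to the robot, and variables do not carry over. Pictures are saved under pics/ and viewed, at most 10 in all, crops included, and the job is handed in when it is done.

Besides the shell and the picture viewer there is one more tool, called after ">>>" as name(argument=value, ...), one argument or row to a line, values as JSON. arm_command: Moves the arm, as the interface text tells. Its arguments: {"type":"object","properties":{"gripper":{"type":"array"},"dp":{"type":"array"},"twist":{"type":"array"}},"required":["gripper","dp","twist"]}

```bash
mkdir -p pics; python3 - <<'E'
from plant import *
import cv2
print(get_obs())
for n in ("top","side"):
    print(n,get_calibration(n)); cv2.imwrite(f"pics/{n}0.png",capture(n)[:,:,::-1])
print(get_calibration("wrist"))
E
```

```text
{'time': 0.0, 'joint_positions': array([-1.41002584e+00,  3.42700846e-01,  1.52501863e+00, -1.72281588e-05,
        1.27535766e+00, -1.45993729e-01]), 'dq': array([-8.65764326e-04,  4.63577162e-04, -1.37307208e-03, -3.28166061e-04,
        4.35908784e-04,  7.54649838e-05]), 'tau': array([-1.05420484e-03, -4.31246889e+01, -2.44221032e+01,  7.18700350e-02,
        5.59714402e-02, -9.08554171e-05]), 'tool_pos': array([ 158.49232778, -500.08926968,  226.05573623]), 'tcp_rot': array([-3.14012157e+00, -1.99656875e-04,  3.06769094e-01]), 'contact_force': array([ 0.29751192,  0.0681845 , -0.54709878]), 'moment': array([ 0.0138184 , -0.03081816, -0.02264968]), 'finger_force': 0.0, 'grip_width': 91.56130972193938}
top {'mtx': array([[431.84594772,   0.        , 255.41662078],
       [  0.        , 431.84594772, 193.26421941],
       [  0.        ,   0.        ,   1.        ]]), 'position': array([ 489.32589274,  -12.06358256, 1286.03355804]), 'attitude': array([-3.03989059e+00, -4.75902451e-04, -1.58326977e+00])}
side {'mtx': array([[406.04978484,   0.        , 254.9147893 ],
       [  0.        , 406.04978484, 189.89365495],
       [  0.        ,   0.        ,   1.        ]]), 'position': array([317.16823496, 976.30889108, 728.8115667 ]), 'attitude': array([-2.16035414, -0.01225461, -2.84691944])}
{'mtx': array([[298.15128519,   0.        , 255.2548492 ],
       [  0.        , 298.15128519, 190.27635328],
       [  0.        ,   0.        ,   1.        ]]), 'mount': array([[ 4.14837200e-04, -9.55378725e-01, -2.95383344e-01,
         7.94664103e+01],
       [ 9.99999910e-01,  4.23821908e-04,  3.36062587e-05,
        -2.80687503e-01],
       [ 9.30832277e-05, -2.95383331e-01,  9.55378814e-01,
        -1.57352431e+02],
       [ 0.00000000e+00,  0.00000000e+00,  0.00000000e+00,
         1.00000000e+00]])}
```

View pics/top0.png

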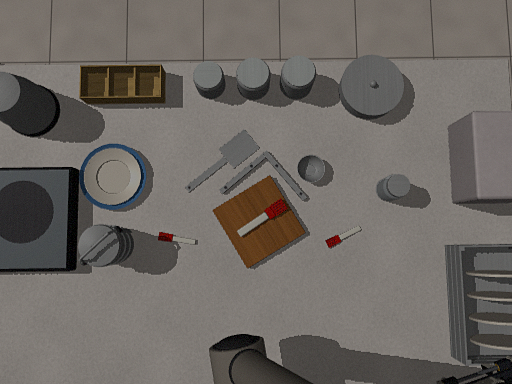

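View pics/side0.png

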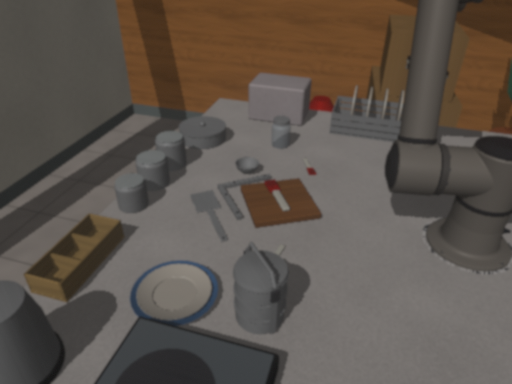

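```bash
cat > h.py <<'E'
from plant import *
import cv2, numpy as np
from scipy.spatial.transform import Rotation as R
def cast(px,z,n="top"):
    c=get_calibration(n); p=np.atleast_2d(px).astype(float)
    d=np.c_[p,np.ones(len(p))]@np.linalg.inv(c["mtx"]).T@R.from_euler("xyz",c["attitude"]).as_matrix().T
    return c["position"]+d*((z-c["position"][2])/d[:,2])[:,None]
def board(im):
    h=cv2.cvtColor(im,cv2.COLOR_RGB2HSV)
    m=cv2.inRange(h,(5,90,50),(20,255,255)); m[:150]=0; m[300:]=0; m[:,:190]=0; m[:,330:]=0
    m=cv2.morphologyEx(m,cv2.MORPH_OPEN,np.ones((3,3)))
    c=max(cv2.findContours(m,0,1)[0],key=cv2.contourArea)
    q=cast(c[:,0,:],22)[:,:2]
    r=cv2.minAreaRect(q.astype(np.float32)); return r, cv2.boxPoints(r)
def brush(im):
    h=cv2.cvtColor(im,cv2.COLOR_RGB2HSV)
    red=cv2.inRange(h,(0,150,60),(4,255,255))|cv2.inRange(h,(172,150,60),(180,255,255))
    wh=cv2.inRange(h,(0,0,165),(40,70,255)) 
    m=red|wh; m[:190]=0;m[255:]=0;m[:,:225]=0;m[:,300:]=0
    m=cv2.morphologyEx(m,cv2.MORPH_CLOSE,np.ones((5,5)))
    c=max(cv2.findContours(m,0,1)[0],key=cv2.contourArea)
    return cv2.minAreaRect(cast(c[:,0,:],30)[:,:2].astype(np.float32))
E
python3 - <<'E'
from h import *
im=cv2.imread("pics/top0.png")[:,:,::-1].copy()
r,b=board(im); print(r); print(b); print("brush",brush(im))
cv2.imwrite("pics/crop0.png",cv2.resize(im[135:280,180:340,::-1],None,fx=4,fy=4,interpolation=cv2.INTER_CUBIC))
E
```

```text
((537.3328247070312, -21.958206176757812), (199.01174926757812, 198.2880096435547), 30.64357566833496)
[[ 401.18918    12.623062]
 [ 502.25574  -157.97495 ]
 [ 673.47644   -56.539474]
 [ 572.4099    114.05853 ]]
brush ((572.5120239257812, -72.00592803955078), (35.543365478515625, 59.160675048828125), 32.98168182373047)
```

View pics/crop0.png

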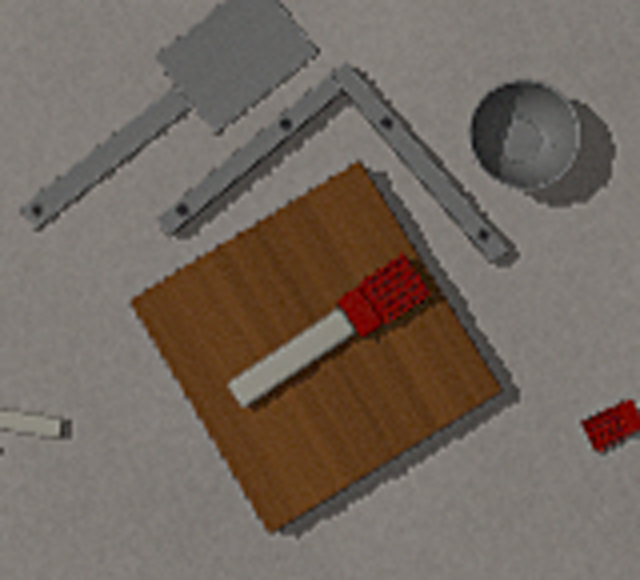

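```bash
python3 - <<'E'
from h import *
im=cv2.imread("pics/top0.png"); g=cv2.resize(cv2.cvtColor(im,6)[135:280,180:340],None,fx=4,fy=4,interpolation=cv2.INTER_CUBIC)
L=cv2.createLineSegmentDetector().detect(g)[0][:,0]
for l in L:
    a,b=cast((l.reshape(2,2)-1.5)/4+[180,135],14)[:,:2]
    n=np.linalg.norm(b-a); an=np.degrees(np.arctan2(*(b-a)[::-1]))%90-90
    if n>60 and l[[1,3]].max()<280: print(l.round(),a.round(),b.round(),n.round(),an.round(1))
print(cast(np.array([[345,66],[343,94]])/4+[180,135],14))
E
```

```text
[468. 240. 353. 105.] [ 614. -136.] [715. -53.] 132.0 -50.5
[461. 195. 401. 125.] [ 647. -132.] [701. -88.] 69.0 -50.5
[[744.25367375 -48.24789555  14.        ]
 [723.05849489 -46.43661356  14.        ]]
```

Candidates: the brush on the board at (264,217) is the one meant; the brushes at (178,238) and (343,237) are small and lie on the worktop. The crop confirms this: its head is on the board near (279,207), the stop's corner is near (266,152), and the board is turned about -9° from the stop.

Plan: straddle the board's near corner with the open fingers, without gripping, and push along the diagonal.

>>> arm_command(
  gripper=[91,91,91,91,91],
  dp=[
    [0.8,-0.6,0],
    [0.8,-0.7,0],
    [0.8,-0.8,0],
    [0.8,-0.8,0],
    [0.8,-0.8,0],
  ],
  twist=[1,1,1,1,1],
)

```text
time: 0.72
tool_pos: [246.3, -395.3, 226.5]
tcp_rot: [-3.141, 0.0, -0.133]
contact_force: [0.7, -0.5, 0.9]
grip_width: 90.7
finger_force: 0.0
```

>>> arm_command(
  gripper=[91,91,91,91,91],
  dp=[
    [0.6,-0.9,0],
    [0.6,-0.9,0],
    [0.6,-0.9,0],
    [0.6,-0.9,0],
    [0.6,-0.9,0],
  ],
  twist=[0.7,0.7,0,0,0],
)

```text
time: 1.35
tool_pos: [343.5, -301.6, 226.4]
tcp_rot: [-3.141, 0.001, -0.252]
contact_force: [0.7, -0.8, -0.7]
grip_width: 91.2
finger_force: 0.0
```

>>> arm_command(
  gripper=[91,91,91,91,91],
  dp=[
    [0,-1,0],
    [0,-1,0],
    [0,-1,0],
    [0,-1,0],
    [0,-1,0],
  ],
  twist=[0,0,0,0,0],
)

```text
time: 1.98
tool_pos: [374.2, -180.4, 226.5]
tcp_rot: [-3.141, 0.001, -0.252]
contact_force: [-0.2, -0.2, 0.3]
grip_width: 91.1
finger_force: 0.0
```

>>> arm_command(
  gripper=[91,91,91,91,91],
  dp=[
    [0,-1,0.4],
    [0,-1,0.4],
    [0,-1,0.4],
    [0,-1,0.4],
    [-0.3,-1,0.4],
  ],
  twist=[0,0,0,0,0],
)

```text
time: 2.6
tool_pos: [398.2, -57.7, 176.2]
tcp_rot: [3.142, 0.0, -0.252]
contact_force: [-0.7, -0.1, -0.0]
grip_width: 90.9
finger_force: 0.0
```

>>> arm_command(
  gripper=[91,91,91,91,91],
  dp=[
    [0,-1,1],
    [0,-1,1],
    [0,-0.7,1],
    [0,0,0],
    [0,0,0],
  ],
  twist=[0,0,0,0,0],
)

```text
time: 3.22
tool_pos: [415.2, 6.5, 102.2]
tcp_rot: [3.141, -0.001, -0.252]
contact_force: [-0.7, -0.2, 0.0]
grip_width: 90.9
finger_force: 0.0
```

```bash
python3 - <<'E'
from h import *
o=get_obs(); print(o["tool_pos"],o["tcp_rot"])
p=o["tool_pos"];Rt=R.from_euler("xyz",o["tcp_rot"]).as_matrix()
im=capture("wrist").copy(); c=get_calibration("wrist"); M=c["mount"]
def proj(w):
    q=Rt.T@(np.array(w)-p); q=M[:3,:3].T@(q-M[:3,3]); q=c["mtx"]@q; return (q[:2]/q[2]).round().astype(int).tolist()
for w,col in [((401,12.6,22),(0,255,0)),((502,-158,22),(0,255,0)),((572,114,22),(0,255,0)),((440,-18.7,22),(255,0,255))]:
    print(proj(w)); cv2.circle(im,proj(w),4,col,1)
cv2.imwrite("pics/w1.png",im[:,:,::-1])
E
```

```text
[415.16884544   6.49893361 102.21584388] [ 3.14136850e+00 -5.50920748e-04 -2.51507808e-01]
[252, 214]
[447, 32]
[55, 31]
[278, 162]
```

View pics/w1.png

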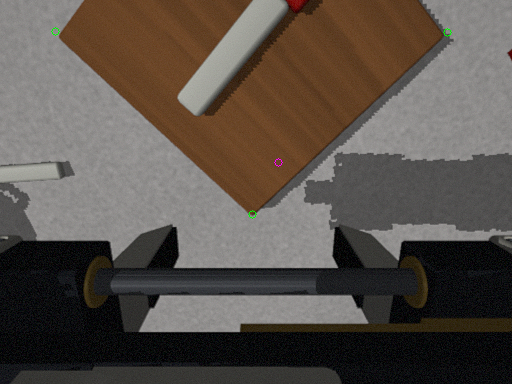

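The wrist view shows the board's near corner at (252,214), right on my projected mark, between the two fingers. Next: descend.

>>> arm_command(
  gripper=[91,91,91,91,91],
  dp=[
    [0,0,0.8],
    [0,0,0.8],
    [0,0,0.8],
    [0,0,0.8],
    [0,0,0],
  ],
  twist=[0,0,0,0,0],
)

```text
time: 3.9
tool_pos: [414.6, 6.3, 21.6]
tcp_rot: [3.141, 0.001, -0.253]
contact_force: [0.1, -0.5, 0.6]
grip_width: 91.0
finger_force: 0.0
```

>>> arm_command(
  gripper=[91,91,91,91,91],
  dp=[
    [0,0,0.3],
    [0,0,0.25],
    [0,0,0],
    [0,0,0],
    [0,0,0],
  ],
  twist=[0,0,0,0,0],
)

```text
time: 4.53
tool_pos: [415.1, 6.9, 8.1]
tcp_rot: [3.142, -0.0, -0.252]
contact_force: [-0.1, 0.4, 0.8]
grip_width: 90.6
finger_force: 0.0
```

>>> arm_command(
  gripper=[91,91,91,91,91],
  dp=[
    [0.16,0.02,0],
    [0.16,0.02,0],
    [0.16,0.02,0],
    [0.16,0.02,0],
    [0.16,0.02,0],
  ],
  twist=[0,0,0,0,0],
)

```text
time: 5.15
tool_pos: [432.2, -0.1, 7.6]
tcp_rot: [3.141, 0.004, -0.251]
contact_force: [-4.5, 2.9, 2.0]
grip_width: 91.0
finger_force: 2.3
```

>>> arm_command(
  gripper=[91,91,91,91,91],
  dp=[
    [0.12,0.04,0],
    [0.12,0.04,0],
    [0.12,0.04,0],
    [0.12,0.04,0],
    [0.12,0.04,0],
  ],
  twist=[-0.15,-0.15,-0.15,-0.15,-0.15],
)

```text
time: 5.78
tool_pos: [447.4, -8.9, 7.9]
tcp_rot: [3.141, -0.0, -0.185]
contact_force: [-1.7, 1.7, -1.1]
grip_width: 91.1
finger_force: 1.3
```

>>> arm_command(
  gripper=[91,91,91,91,91],
  dp=[
    [0.12,0.03,0],
    [0.12,0.03,0],
    [0.12,0.03,0],
    [0.12,0.03,0],
    [0.12,0.03,0],
  ],
  twist=[-0.12,-0.12,-0.12,-0.12,-0.12],
)

```text
time: 6.4
tool_pos: [460.0, -14.8, 7.7]
tcp_rot: [-3.142, 0.003, -0.134]
contact_force: [-8.9, 0.5, 4.1]
grip_width: 90.6
finger_force: 3.7
```

>>> arm_command(
  gripper=[91,91,91,91,91],
  dp=[
    [0.1,0.02,0],
    [0.1,0.02,0],
    [0.1,0.02,0],
    [0.1,0.02,0],
    [0,0,0],
  ],
  twist=[-0.1,-0.1,-0.1,-0.1,0],
)

```text
time: 7.02
tool_pos: [466.9, -17.4, 7.5]
tcp_rot: [-3.141, 0.009, -0.098]
contact_force: [-14.3, 0.7, 9.8]
grip_width: 91.0
finger_force: 7.0
```

```bash
python3 - <<'E'
from h import *
o=get_obs(); print(o["contact_force"])
im=capture("top").copy(); print(board(im))
cv2.imwrite("pics/crop1.png",cv2.resize(im[135:280,180:340,::-1],None,fx=4,fy=4,interpolation=cv2.INTER_CUBIC))
E
```

```text
[-14.26509533   0.73847145   9.76342317]
(((617.2477416992188, -2.7859268188476562), (91.40833282470703, 198.66436767578125), 34.35169219970703), array([[ 523.46454 ,   53.432144],
       [ 635.5651  , -110.583084],
       [ 711.03094 ,  -59.003998],
       [ 598.93036 ,  105.01123 ]], dtype=float32))
```

View pics/crop1.png

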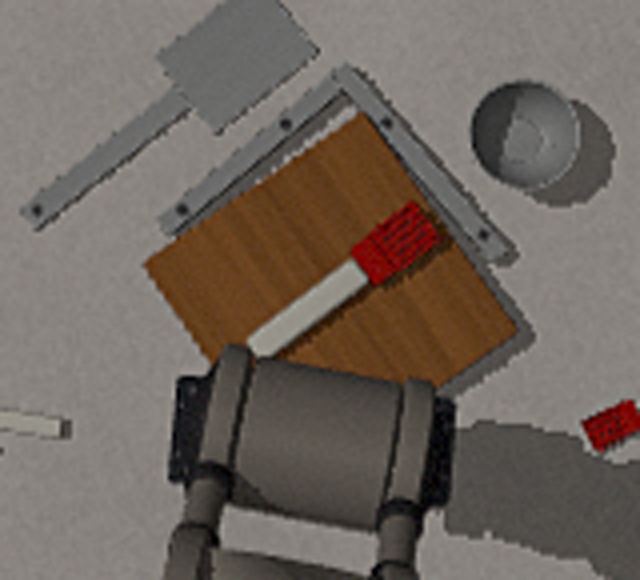

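The board touches the +x arm with its corner and the end of the +y arm, and is still about 5° off. The brush is riding along. I'll keep pushing.

>>> arm_command(
  gripper=[91,91,91,91,91],
  dp=[
    [0.08,0,0],
    [0.08,0,0],
    [0.08,0,0],
    [0.08,0,0],
    [0,0,0],
  ],
  twist=[0,0,0,0,0],
)

```text
time: 7.7
tool_pos: [468.5, -17.2, 7.0]
tcp_rot: [-3.141, 0.022, -0.097]
contact_force: [-31.6, -0.1, 24.9]
grip_width: 91.1
finger_force: 17.6
```

>>> arm_command(
  gripper=[91,91,91,91,91],
  dp=[
    [-0.15,0,0],
    [-0.15,0,0],
    [0,0,0],
    [0.08,0.08,0],
    [0.08,0.08,0],
  ],
  twist=[0,0,0,0,0],
)

```text
time: 8.32
tool_pos: [468.5, -19.6, 6.9]
tcp_rot: [-3.139, 0.015, -0.097]
contact_force: [-19.5, 15.7, 13.2]
grip_width: 91.4
finger_force: 12.5
```

>>> arm_command(
  gripper=[91,91,91,91,91],
  dp=[
    [0.07,0.07,0],
    [0.07,0.07,0],
    [0.07,0.07,0],
    [0.07,0.07,0],
    [0,0,0],
  ],
  twist=[0,0,0,0,0],
)

```text
time: 8.95
tool_pos: [468.5, -23.6, 6.6]
tcp_rot: [-3.135, 0.028, -0.094]
contact_force: [-32.5, 26.4, 28.3]
grip_width: 91.1
finger_force: 20.7
```

```bash
python3 - <<'E'
from h import *
print(board(capture("top"))[0])
E
```

```text
((619.9789428710938, -2.7267227172851562), (88.20958709716797, 199.11703491210938), 36.444671630859375)
```

>>> arm_command(
  gripper=[91,91,91,91,91],
  dp=[
    [-0.3,-0.3,0],
    [-0.4,-0.1,0],
    [-0.8,0,0],
    [-0.5,0,0],
    [0,0,-0.6],
  ],
  twist=[0,0,0,0,0],
)

```text
time: 9.62
tool_pos: [431.8, -15.4, 22.8]
tcp_rot: [3.142, 0.001, -0.099]
contact_force: [-0.6, -0.4, 0.4]
grip_width: 91.0
finger_force: 0.0
```

>>> arm_command(
  gripper=[91,91,0,0,0],
  dp=[
    [0,0,-1],
    [0,0,-1],
    [0,0,-0.5],
    [0,0,0],
    [0,0,0],
  ],
  twist=[0,0,0,-1,-1],
)

```text
time: 10.25
tool_pos: [433.0, -15.5, 85.5]
tcp_rot: [3.141, -0.001, 0.078]
contact_force: [0.2, 0.0, -0.7]
grip_width: 65.8
finger_force: 0.0
```

>>> arm_command(
  gripper=[0,0,0,0,0],
  dp=[
    [0,0.9,0],
    [0,0.9,0],
    [0,0.9,0],
    [0,0.9,0],
    [0,0.9,0],
  ],
  twist=[-1,-1,-1,-1,-1],
)

```text
time: 10.88
tool_pos: [460.5, -124.5, 85.2]
tcp_rot: [3.141, -0.0, 0.514]
contact_force: [-0.2, 0.1, 0.1]
grip_width: 16.1
finger_force: 0.0
```

>>> arm_command(
  gripper=[0,0,0,0,0],
  dp=[
    [0,0.8,0],
    [0,0.8,0],
    [0,0,0],
    [0,0,0],
    [0,0,0],
  ],
  twist=[-1,-1,0,0,0],
)

```text
time: 11.5
tool_pos: [480.8, -156.7, 85.4]
tcp_rot: [-3.141, 0.0, 0.686]
contact_force: [-0.4, 0.2, 0.5]
grip_width: 0.7
finger_force: 0.0
```

```bash
python3 - <<'E'
from h import *
o=get_obs(); y=o["tcp_rot"][2]; p=o["tool_pos"]; print(p,y)
im=capture("top").copy(); r,b=board(im); print(r,b)
d=np.array([521.6,-165.2])-p[:2]; print("tool dxy units",[(d@[np.cos(y),np.sin(y)])/25,(d@[np.sin(y),-np.cos(y)])/25])
cv2.imwrite("pics/crop2.png",cv2.resize(im[135:280,180:340,::-1],None,fx=4,fy=4,interpolation=cv2.INTER_CUBIC))
E
```

```text
[ 480.81454792 -156.7207588    85.37194682] 0.6859656032659773
((575.9246826171875, -33.71720886230469), (199.4261932373047, 199.16456604003906), 35.70371627807617) [[ 436.8375    -11.0438  ]
 [ 553.0687   -172.77454 ]
 [ 715.01184   -56.390617]
 [ 598.78064   105.34012 ]]
tool dxy units [np.float64(1.0475669896734119), np.float64(1.295825765429224)]
```

View pics/crop2.png

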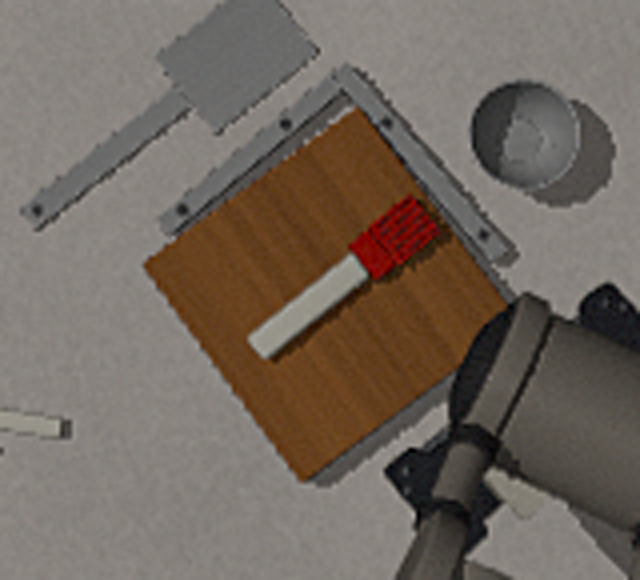

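The board is now about 4° off square, with a gap at the corner end of the +y arm and the brush still on it. I'll push +y near the right corner with the fingers closed.

>>> arm_command(
  gripper=[0,0,0,0,0],
  dp=[
    [0.45,0.55,0],
    [0.45,0.55,0],
    [0,0,0.5],
    [0,0,0.8],
    [0,0,0.7],
  ],
  twist=[0,0,0,0,0],
)

```text
time: 12.18
tool_pos: [514.6, -163.6, 34.0]
tcp_rot: [-3.14, 0.001, 0.686]
contact_force: [-0.3, 0.4, 0.4]
grip_width: 0.5
finger_force: 0.0
```

>>> arm_command(
  gripper=[0,0,0,0,0],
  dp=[
    [0,0,0.7],
    [0,0,0.35],
    [0,0,0],
    [0.15,0,0],
    [0.15,0,0],
  ],
  twist=[0,0,0,0,0],
)

```text
time: 12.8
tool_pos: [522.5, -159.7, 9.9]
tcp_rot: [3.14, -0.001, 0.686]
contact_force: [-0.3, -1.1, 0.3]
grip_width: 0.7
finger_force: 0.0
```

>>> arm_command(
  gripper=[0,0,0,0,0],
  dp=[
    [0.12,0,0],
    [0.12,0,0],
    [0.12,0,0],
    [0.12,0,0],
    [0,0,0],
  ],
  twist=[0,0,0,0,0],
)

```text
time: 13.42
tool_pos: [531.5, -152.1, 9.3]
tcp_rot: [3.141, -0.0, 0.686]
contact_force: [-0.6, -2.0, 0.4]
grip_width: 0.6
finger_force: 0.9
```

>>> arm_command(
  gripper=[0,0,0,0,0],
  dp=[
    [0.08,0,0],
    [0.08,0,0],
    [0.08,0,0],
    [0.08,0,0],
    [0,0,0],
  ],
  twist=[0,0,0,0,0],
)

```text
time: 14.05
tool_pos: [537.0, -148.9, 9.2]
tcp_rot: [3.14, 0.002, 0.687]
contact_force: [-4.7, -12.5, 1.7]
grip_width: 0.6
finger_force: 6.1
```

```bash
python3 - <<'E'
from h import *
print(board(capture("top")))
E
```

```text
(((580.7049560546875, -24.55084228515625), (199.26083374023438, 198.92312622070312), 38.91689682006836), array([[ 440.7057  ,   -9.751072],
       [ 565.6677  , -164.52478 ],
       [ 720.7042  ,  -39.350613],
       [ 595.7422  ,  115.423096]], dtype=float32))
```

>>> arm_command(
  gripper=[0,0,0,0,0],
  dp=[
    [0.08,0,0],
    [0.08,0,0],
    [0.08,0,0],
    [0,0,0],
    [0,0,0],
  ],
  twist=[0,0,0,0,0],
)

```text
time: 14.72
tool_pos: [539.0, -148.9, 9.3]
tcp_rot: [3.14, 0.009, 0.687]
contact_force: [-17.4, -31.4, 6.2]
grip_width: 0.5
finger_force: 16.8
```

```bash
python3 - <<'E'
from h import *
im=capture("top").copy(); print(board(im))
cv2.imwrite("pics/crop3.png",cv2.resize(im[135:280,180:340,::-1],None,fx=4,fy=4,interpolation=cv2.INTER_CUBIC))
E
```

```text
(((581.05859375, -24.559616088867188), (198.72427368164062, 198.88961791992188), 39.50152587890625), array([[ 441.1333  ,  -11.031372],
       [ 567.6467  , -164.49612 ],
       [ 720.9839  ,  -38.08786 ],
       [ 594.47046 ,  115.37689 ]], dtype=float32))
```

View pics/crop3.png

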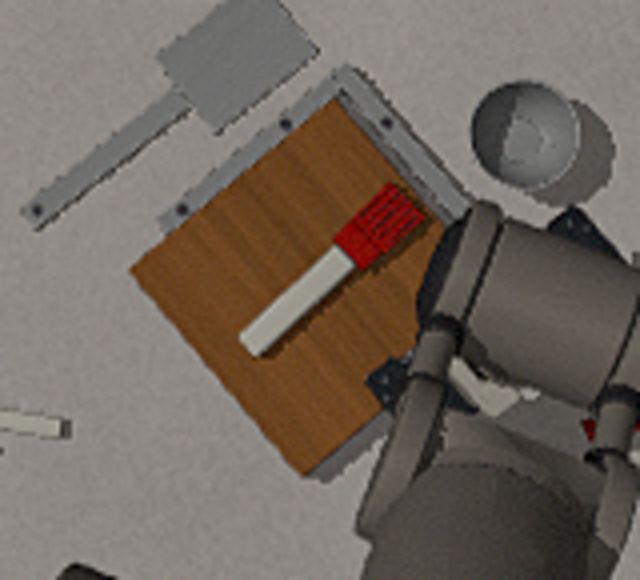

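Flush along the +y arm (crop edge from (165,240) to (340,97)), with a gap of about 7 mm along the +x arm. Next, push +x on the lower-left edge.

>>> arm_command(
  gripper=[0,0,0,0,0],
  dp=[
    [-0.4,0,0],
    [-0.5,0,0],
    [0,0,-1],
    [0,0,-1],
    [0,0,-1],
  ],
  twist=[0,0,0,0,0],
)

```text
time: 15.4
tool_pos: [524.4, -156.6, 84.7]
tcp_rot: [-3.141, -0.0, 0.687]
contact_force: [-0.5, 0.1, 0.0]
grip_width: 0.2
finger_force: 0.0
```

>>> arm_command(
  gripper=[0,0,0,0,0],
  dp=[
    [0,-1,0],
    [0.4,-1,0],
    [0.6,-1,0],
    [0.6,-1,0],
    [0.6,-1,0],
  ],
  twist=[0,0,0,0,0],
)

```text
time: 16.02
tool_pos: [487.4, -24.3, 84.1]
tcp_rot: [-3.141, -0.0, 0.687]
contact_force: [-0.1, -0.0, -0.4]
grip_width: 0.5
finger_force: 0.0
```

>>> arm_command(
  gripper=[0,0,0,0,0],
  dp=[
    [0.8,-1,0],
    [0.8,-1,0],
    [0.8,-0.9,0],
    [0,0,0],
    [0,0,0],
  ],
  twist=[0,0,0,0,0],
)

```text
time: 16.65
tool_pos: [488.2, 68.1, 84.1]
tcp_rot: [-3.141, 0.0, 0.687]
contact_force: [0.2, -0.0, -0.1]
grip_width: 0.2
finger_force: 0.0
```

```bash
python3 - <<'E'
from h import *
o=get_obs(); y=o["tcp_rot"][2]; p=o["tool_pos"]; print(p,y)
d=np.array([496.4,78.2])-p[:2]; print("tool dxy units",[(d@[np.cos(y),np.sin(y)])/25,(d@[np.sin(y),-np.cos(y)])/25])
E
```

```text
[488.16778922  68.10581292  84.06850722] 0.6871769103209557
tool dxy units [np.float64(0.5106859808608983), np.float64(-0.10324185404325144)]
```

>>> arm_command(
  gripper=[0,0,0,0,0],
  dp=[
    [0.5,-0.1,0],
    [0,0,0.8],
    [0,0,0.9],
    [0,0,0.8],
    [0,0,0.5],
  ],
  twist=[0,0,0,0,0],
)

```text
time: 17.27
tool_pos: [496.7, 77.8, 8.3]
tcp_rot: [-3.141, 0.0, 0.685]
contact_force: [-0.9, 0.2, -0.1]
grip_width: 0.4
finger_force: 0.0
```

>>> arm_command(
  gripper=[0,0,0,0,0],
  dp=[
    [0,0,0],
    [0,0.15,0],
    [0,0.15,0],
    [0,0.12,0],
    [0,0.12,0],
  ],
  twist=[0,0,0,0,0],
)

```text
time: 17.9
tool_pos: [505.4, 67.4, 9.5]
tcp_rot: [3.141, -0.0, 0.686]
contact_force: [0.3, 0.1, 0.7]
grip_width: 0.5
finger_force: 0.0
```

>>> arm_command(
  gripper=[0,0,0,0,0],
  dp=[
    [0,0.1,0],
    [0,0.1,0],
    [0,0.1,0],
    [0,0,0],
    [0,0,0],
  ],
  twist=[0,0,0,0,0],
)

```text
time: 18.52
tool_pos: [509.1, 62.2, 9.2]
tcp_rot: [-3.14, 0.001, 0.687]
contact_force: [-3.3, 3.9, 3.6]
grip_width: 0.2
finger_force: 3.2
```

Contact made; keep pushing until it seats.

>>> arm_command(
  gripper=[0,0,0,0,0],
  dp=[
    [0,0.1,0],
    [0,0.1,0],
    [0,0.1,0],
    [0,0,0],
    [0,0,0],
  ],
  twist=[0,0,0,0,0],
)

```text
time: 19.15
tool_pos: [512.3, 58.3, 9.1]
tcp_rot: [-3.137, 0.002, 0.686]
contact_force: [-8.2, 13.6, 7.8]
grip_width: 0.3
finger_force: 8.2
```

>>> arm_command(
  gripper=[0,0,0,0,0],
  dp=[
    [0,0.08,0],
    [0,0.08,0],
    [0,0,0],
    [0,0,0],
    [0,0,0],
  ],
  twist=[0,0,0,0,0],
)

```text
time: 19.77
tool_pos: [512.4, 57.9, 9.0]
tcp_rot: [-3.131, 0.003, 0.686]
contact_force: [-13.4, 29.6, 14.4]
grip_width: 0.6
finger_force: 15.7
```

>>> arm_command(
  gripper=[0,0,0,0,0],
  dp=[
    [0,-0.5,0],
    [0,-0.6,0],
    [0,0,-0.8],
    [0,0,-1],
    [0,0,-1],
  ],
  twist=[0,0,0,0,0],
)

```text
time: 20.4
tool_pos: [499.6, 74.1, 79.8]
tcp_rot: [3.141, 0.0, 0.686]
contact_force: [0.3, 0.7, -0.5]
grip_width: 0.6
finger_force: 0.0
```

>>> arm_command(
  gripper=[0,0,0,0,0],
  dp=[
    [-1,-0.6,-0.5],
    [-1,-0.6,-1],
    [0,0,-1],
    [0,0,0],
    [0,0,0],
  ],
  twist=[0,0,0,0,0],
)

```text
time: 21.02
tool_pos: [441.8, 65.7, 141.0]
tcp_rot: [-3.141, 0.001, 0.686]
contact_force: [-0.1, -0.8, 1.0]
grip_width: 0.6
finger_force: 0.0
```

```bash
python3 - <<'E'
from h import *
im=capture("top").copy(); print(board(im),get_obs()["tool_pos"])
cv2.imwrite("pics/crop4.png",cv2.resize(im[140:240,210:320,::-1],None,fx=6,fy=6,interpolation=cv2.INTER_CUBIC))
E
```

```text
(((624.8517456054688, -1.4110870361328125), (102.47782135009766, 198.8973388671875), 40.10578536987305), array([[ 521.5964  ,   41.644703],
       [ 649.72626 , -110.483185],
       [ 728.1071  ,  -44.466877],
       [ 599.97723 ,  107.66101 ]], dtype=float32)) [441.60917011  65.66977453 140.76310818]
```

View pics/crop4.png

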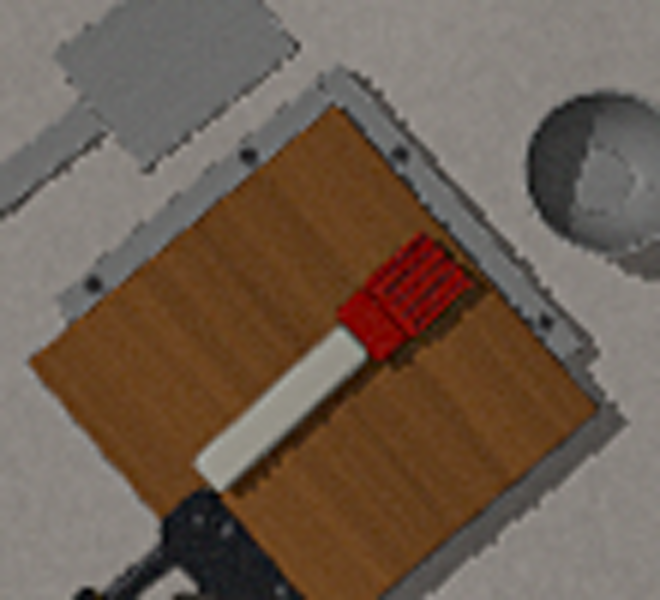

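The crop shows the board flush along both arms: the top corner at crop (335,105) is tight in the corner. The brush's middle is about 12 mm from the board's. The upper-left edge still lies where it was when pressed to the +y arm (within 1–2 mm), and a push of about 30 N towards +x moved it no further. The hand is clear at z = 141 mm.

```bash
python3 -c "
from plant import *
print(close_job())"
```

```text
the job is handed in; nothing more can be done
None
```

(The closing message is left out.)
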